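Emergency stop check on the craft room's laser cutter

TASK

Do the before-class check of the laser cutter's emergency stop with the fingertips alone, gripping and lifting nothing: gently press the red mushroom button in until it latches, then turn it clockwise by its lobes until the latch lets go and it springs back out. Then press the blue reset button down and let it come back up to re-arm the machine. Do not press the green start button, and leave everything else as it stands.

Things in the scene. Friction and masses are not known exactly. Their poses are not given: they have to be found in the camera images.
- machine: Desktop laser cutter, fixed to the table. Origin on the table under the centre of its grey control console, a flat-topped box 130 x 360 mm (x, y) and 75 mm high. +x points from the console to the open gantry frame behind it (415 mm wide; its front rail 85 mm from the origin, 90 mm high), +y along the console to the end with the emergency stop.
- stop_button: The emergency stop, fixed on the console's top 125 mm from the console's centre: round yellow plate (90 mm across, 3 mm thick, top 78 mm above the table), black collar (40 mm across, 13.5 mm high) and the red mushroom head they carry. Origin on the console's top (75 mm above the table), on the button's upright axis; axes as the machine's.
- stop_top (a point): Centre of the top of the red mushroom head, on its axis: 123 mm above the table when the head is out, 115.5 mm when latched in. It moves and turns with the head (z up). The head is a slightly domed round core, 44 mm across and 24 mm high, with three grip lobes: one along this point's +x axis, the others at +-120 degrees. White arrows on top point clockwise.
- stop_lobe (a point): Outer end of the lobe on the head's +x side, 32 mm from the axis and 14 mm below the head's top. The three lobes are alike: 14 mm wide with round ends of 7 mm radius, sticking out 10 mm from the core, their upright sides 6 to 22 mm below the head's top. Between two lobes there is room for shut fingers beside the core.
- stop_push (a joint): How far the red head is pushed down (m): 0 out, 0.0105 bottom stop. A spring resists with 4 N at first; 12 N at most pushes it to the bottom. Pushed past about 8.5 mm it latches, and on letting go comes back to 0.0075 and stays. Half presses spring back.
- stop_twist (a joint): How far the red head is turned clockwise seen from above (rad): 0 at rest, 0.95 stop. A spring resists with 0.03 N m at first; with the latch's friction up to 0.12 N m before it releases (about 5 N on a lobe). The spring turns the head back when it is let go. When the head is latched in, turning it by about 0.4 to 0.65 rad frees the latch and the head jumps up by itself.
- reset_btn_top (a point): Centre of the top of the blue reset push button (28 mm across, stands 22 mm above the console in a steel bezel 44 mm across, 12 mm high; top 97 mm above the table, upright). Blue and green may change places from one start to the next; their centres are 65 mm apart.
- reset_btn (a joint): How far the blue reset button is pushed down (m): 0 out, 0.006 fully down (5 N). It springs back.
- start_btn_top (a point): Centre of the top of the green start push button, of the same size and make as the blue one. Not to be pressed.
- start_btn (a joint): How far the green start button is pushed down (m): 0 out, 0.006 fully down.
- gantry (a joint): Where the laser cutter's gantry, with the black laser module (185 mm high), stands along the frame behind the console (m): 0 nearest the console (its module's front then 175 mm from the console's centre), 0.16 farthest. It slides if pushed with more than 6 N. Leave it.
- paint_pot: Small orange paint pot with a screw cap, 39 mm across, 34 mm high, standing loose on the console's end away from the emergency stop. Origin under its centre.
- brush_cup: Blue cup, 68 mm across, 95 mm high, with paint brushes standing in it to 210 mm, on the table beyond the emergency stop's end of the console. Origin under its centre.
- water_jar: Glass jar with a white lid, 66 mm across, 95 mm high, on the table beyond the console's other end. Origin under its centre.
- palette: White flower-shaped paint palette, 140 mm across, 10 mm high, on the table between the robot and the console. Origin under its centre.
- phone: Phone lying flat, 150 x 72 x 9 mm, on the table between the robot and the console. Origin under its centre.
- paint_tube: White and red paint tube lying on the table between the robot and the console, 112 x 30 x 18 mm. Origin under its middle.
- marker: White marker with a green cap lying on the table between the robot and the console, 142 x 14 x 14 mm. Origin under its middle.

How it is judged:
By the outcome, as a careful person would: the job done as asked, in the order asked, and still so for the second after the job is handed in, with the robot touching nothing.
It also fails if it takes over 51 s, if anything falls off the work surface, if the arm or the gripper's body presses on something with over 40 N, if the wrist force passes 120 N, or if a joint passes its speed limit or range.

ROBOT

A 6-joint arm with a two-finger parallel gripper is mounted at the origin on the work surface. World frame = base frame: x ahead of the robot, y to its left, z up, the work surface at z = 0. Lengths are in m, angles in degrees, forces in N, time in s.
With the tool pointing down it reaches from about 0.4 to 0.825 m from the base axis. Payload 7 kg.
Tool frame: the origin (TCP) lies on the centre line of the jaws, within the pads' length; the fingertips stand 14 mm ahead of it and the grasp point (between the pads) lies 5 mm behind it; z points along the fingers, y is the line along which they close (so a half turn about z gives the same grasp; the last joint's range is limited). The gripper opens to 88 mm and grips with 3 to 60 N. Pads are 19 mm wide; open, the fingers measure 130 mm over their backs; the gripper's body (78 mm by 193 mm) begins 47 mm behind the grasp point.
Start: joints at [-47.894, 20.546, 0.682, 0, -70.136, -16.507], TCP at [0.292, -0.609, 0.204] pointing down, gripper open.
Joint ranges: [-176.03, 176.03], [-82.01, 121.73], [-58.28, 71.71], [-173.87, 95.51], [-174.79, -0.11], [-173.66, 173.66]. Speed limits (degrees/s): [136.94, 136.94, 172.46, 180, 180, 180].

INTERFACE

Orientations are given as [roll, pitch, yaw] about the fixed x, y, z axes, in that order (R = Rz(yaw) Ry(pitch) Rx(roll)).
In Python, from plant import r gives the robot as it stands.
- The arm moves only by the tool send_rows, never from a script. Its argument "steps" is a list of rows, each an object with "dp": the shift along the tool's x, y, z in mm, a list of three; "roll": the turn about the tool's z in rad; "jaw": the opening in per cent of the stroke, from 0 (shut) to 100 (fully open). In form: [{"dp": [tx, ty, tz], "roll": roll, "jaw": jaw}, ...]. A call has 1 to 5 rows; each row is the pose to reach, as a shift and turn from the pose commanded when the call began, along the tool's axes at that moment; what a row does not reach only later rows make up. A row lasts 1/8 s, in which the tool goes at most 62.5 mm and 10.7 degrees, less where a joint would pass 70% of its speed; a pose out of reach is approached as far as the arm can. A call with a gripper value outside its range is refused whole. The fingers move at their own pace and stop on an object; "newtons" is the grip in N (left out, the last holds). Time passes only in rows, so rows that repeat a pose let the fingers close. It gives the time, the measured TCP pose, the force, the opening and the grip force at its end, in the units of the state.
- r.get_state(): the state, without advancing time (a new reading comes with each control period).
- r.capture(name): name is "scene" or "top"; returns a dict with "image" (400x640x3 uint8, blue, green, red), "K" (3x3 intrinsics, pixels), "rvec" (rotation vector, rad) and "tvec" (3), from world to camera coordinates, as OpenCV has them. Camera axes: x right, y down, z forward; pixel columns grow to the right and rows downward; lengths in m; the calibration is good to about 2 mm. A picture is of the moment at which its call begins. There is no depth.
- r.close_job(): hands the job in; it is judged then, once.
The state is a dict: "time_s": time; "joints": joint angles; "qd": joint speeds; "joint_torque": joint torques, N m; "tcp_pos": TCP position; "eef_rot": TCP orientation; "contact_force": force on the tool from outside, world axes, zero at the start; "moment": the same for the moment, N m; "gripper_width": finger opening in m; "gripper_force": force on a finger pad.
Only numpy, scipy, OpenCV 4.12 (cv2) and the standard library are available. Lean on these libraries where they do the work, as an engineer would, in place of code of your own. Each camera call takes 0.05 s, during which the arm holds its last target. There are 200 camera calls.

## Working session

There is one attempt and no reset: what is moved stays moved. The work goes in short steps, Python scripts to look and compute and a tool call to move; the robot and the scene stay as the last step left them, time stands still between calls to the robot, and variables do not carry over. Pictures are saved under pics/ and viewed, at most 10 in all, crops included, and the job is handed in when it is done.

Besides the shell and the picture viewer there is one more tool, called as name(argument=value, ...), one argument or row to a line, values as JSON. send_rows: Moves the arm, as the interface text tells. Its arguments: {"type":"object","properties":{"steps":{"type":"array","items":{"type":"object","properties":{"dp":{"type":"array","items":{"type":"number"}},"roll":{"type":"number"},"jaw":{"type":"number"}}}},"newtons":{"type":"number"}},"required":["steps"]}

```bash
mkdir -p pics; ls; python3 - <<'E'
from plant import r
import cv2,numpy as np,pickle
d={}
for n in("scene","top"):
    c=r.capture(n);d[n]=c;cv2.imwrite(f"pics/{n}0.png",c["image"])
    R=cv2.Rodrigues(np.array(c["rvec"]))[0];print(n,(-R.T@np.array(c["tvec"]).ravel()).round(3),c["K"][0][0])
pickle.dump(d,open("c0.pkl","wb"));print(r.get_state())
E
```

```text
pics
scene [1.204 0.133 0.775] 400.771924799465
top [0.464 0.011 0.889] 373.30338679746154
{'time_s': 0.1, 'joints': array([-4.78951791e+01,  2.05880620e+01,  6.40086545e-01, -1.63931377e-02,
       -7.01364199e+01, -1.65060421e+01]), 'qd': array([ 0.03801171, -0.07949891,  0.08277041,  0.17474778,  0.02895732,
        0.00724836]), 'joint_torque': array([-1.03068956e-03, -5.84162271e+01,  2.93751866e+01,  7.01559573e+00,
        1.01776875e-02, -6.05067135e-05]), 'tcp_pos': array([ 0.29140316, -0.60834674,  0.20302046]), 'eef_rot': array([ 1.79914704e+02, -9.20375566e-03, -1.54406796e+02]), 'contact_force': array([-0.2620593 , -0.27477874,  0.262249  ]), 'moment': array([-0.05367456, -0.01849207, -0.00837868]), 'gripper_force': 0.0, 'gripper_width': 0.0873118836396345}
```

View pics/top0.png

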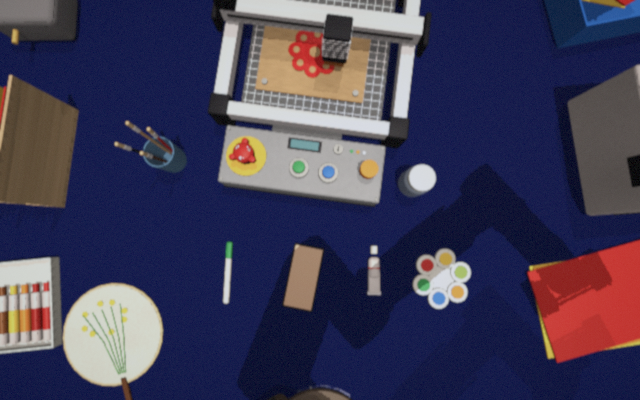

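View pics/scene0.png

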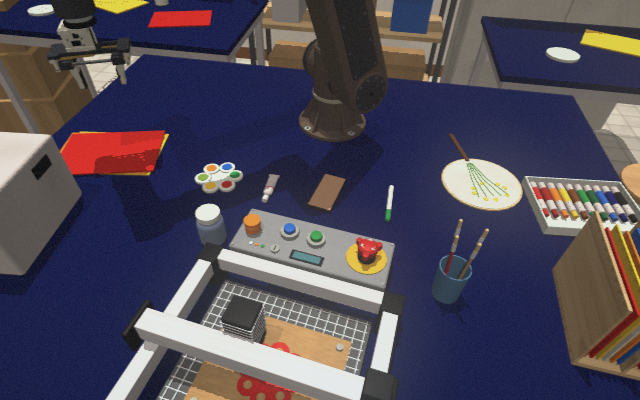

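Top view: the emergency stop is at about (245,154), green at (299,168), blue at (328,172), the pot at (369,170), the cup with brushes at (165,155) and the laser module at (337,38). Next I'll measure these and enlarge the head.

```bash
cat > h.py <<'E'
import cv2,numpy as np
def ray(c,uv,z):
    K=np.array(c["K"]);R=cv2.Rodrigues(np.array(c["rvec"]))[0];t=np.array(c["tvec"]).ravel()
    o=-R.T@t;d=R.T@np.linalg.inv(K)@np.array([uv[0],uv[1],1.]);return (o+d*(z-o[2])/d[2])
def px(c,P): return cv2.projectPoints(np.array(P,float).reshape(-1,3),np.array(c["rvec"]),np.array(c["tvec"]),np.array(c["K"]),None)[0].reshape(-1,2)
def blob(c,lo,hi,box):
    h=cv2.cvtColor(c["image"],cv2.COLOR_BGR2HSV);m=cv2.inRange(h,lo,hi);k=np.zeros_like(m);x0,y0,x1,y1=box;k[y0:y1,x0:x1]=m[y0:y1,x0:x1]
    n,l,s,ce=cv2.connectedComponentsWithStats(k);i=1+np.argmax(s[1:,4]);return ce[i],s[i,4],(l==i).astype(np.uint8)
E
python3 - <<'E'
import pickle;from h import *
d=pickle.load(open("c0.pkl","rb"));t=d["top"];s=d["scene"]
for nm,lo,hi,z,bt,bs in [("blue",(100,120,80),(125,255,255),.097,(315,160,342,185),(275,220,302,242)),("green",(40,100,60),(85,255,255),.097,(285,155,315,180),(303,228,330,250)),("pot",(8,130,100),(22,255,255),.109,(355,155,385,182),(240,210,265,240))]:
    for c,b in((t,bt),(s,bs)):
        ce,a,_=blob(c,lo,hi,b);print(nm,ce.round(1),a,ray(c,ce,z).round(4))
for c,b in((t,(215,125,275,185)),(s,(335,225,395,280))):
    _,_,m1=blob(c,(22,120,90),(35,255,255),b);e=cv2.fitEllipse(max(cv2.findContours(m1,0,1)[0],key=len));print("plate",e,ray(c,e[0],.078).round(4))
    h=cv2.cvtColor(c["image"],cv2.COLOR_BGR2HSV)
# console corners
h=cv2.cvtColor(t["image"],cv2.COLOR_BGR2HSV)
for n,u in dict(fl=(218,184),fr=(381,203),bl=(228,126),br=(386,147),cup=(175,140)).items(): print(n,ray(t,u,.075).round(3))
a=cv2.resize(t["image"][125:185,215:285],None,fx=8,fy=8,interpolation=2)
b=cv2.resize(s["image"][225:285,335:400],None,fx=8,fy=8,interpolation=2)[:, :240*2]
b=cv2.resize(b,(240*2,480));a=cv2.resize(a,(300,257));b=cv2.resize(b,(257,257))
a=cv2.resize(t["image"][128:182,215:277],(434,378),interpolation=2);b=cv2.resize(s["image"][228:280,340:392],(364,364),interpolation=2)
o=np.zeros((380,800,3),np.uint8);o[:378,:434]=a;o[:364,436:]=b;cv2.imwrite("pics/z.png",o)
E
```

```text
blue [327.9 171.5] 95 [ 0.5987 -0.0185  0.097 ]
blue [288.9 228. ] 92 [ 0.6053 -0.017   0.097 ]
green [298.2 166.6] 90 [0.6094 0.0454 0.097 ]
green [315.8 235.2] 85 [0.6153 0.047  0.097 ]
pot [368.2 168.9] 241 [ 0.6022 -0.1033  0.109 ]
pot [251.8 223.2] 266 [ 0.6175 -0.1     0.109 ]
plate ((245.421875, 155.26341247558594), (35.373687744140625, 36.2911376953125), 69.13468933105469) [0.6385 0.1628 0.078 ]
plate ((366.0770568847656, 257.78106689453125), (28.649263381958008, 37.43357849121094), 97.08262634277344) [0.643  0.1641 0.078 ]
fl [0.575 0.223 0.075]
fr [ 0.533 -0.135  0.075]
bl [0.706 0.203 0.075]
br [ 0.657 -0.149  0.075]
cup [0.674 0.321 0.075]
```

View pics/z.png

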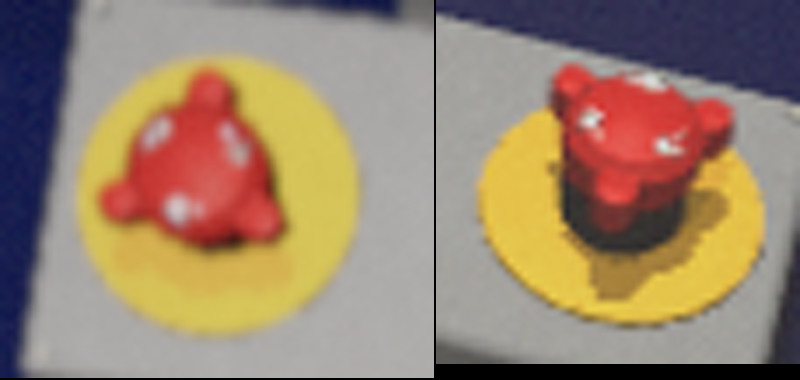

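```bash
cat >> h.py <<'E'
def plan(tgt,yaw,st):
    p=np.array(st["tcp_pos"]);y0=np.radians(st["eef_rot"][2]);d=np.array(tgt)-p
    tx=np.array([np.cos(y0),np.sin(y0),0]);ty=np.array([np.sin(y0),-np.cos(y0),0])
    roll=-((np.radians(yaw)-y0+np.pi)%(2*np.pi)-np.pi)
    return (1000*np.array([d@tx,d@ty,-d[2]])).round(1),round(roll,3)
def show(tgt,yaw):
    from plant import r
    s=r.get_state();print(plan(tgt,yaw,s),s["tcp_pos"].round(4),s["eef_rot"].round(1),s["contact_force"].round(1),s["moment"].round(2),s["joints"].round(0),round(s["time_s"],2))
E
python3 - <<'E'
import pickle;from h import *
d=pickle.load(open("c0.pkl","rb"));t=d["top"];s=d["scene"]
def P(c):return np.array(c["K"])@np.hstack([cv2.Rodrigues(np.array(c["rvec"]))[0],np.array(c["tvec"]).reshape(3,1)])
for a in((128,124),(117,146)):
  for b in((459,222),(485,232)):
    X=cv2.triangulatePoints(P(t),P(s),np.array(a,float),np.array(b,float)).ravel();X=X[:3]/X[3];print(a,b,X.round(3),(px(t,X)-a).round(1))
print("cup",ray(t,(167,152),.095).round(3),ray(s,(453,268),.095).round(3))
# lobes
for u in((245,140.1),(231.4,156.6),(252.9,159.4)):
    q=ray(t,u,.112)[:2]-[.6405,.1635];print("lobe",q.round(3),np.degrees(np.arctan2(q[1],q[0])).round(0))
show((.640,.1635,.26),-158)
E
```

```text
(128, 124) (459, 222) [0.659 0.327 0.248] [[ 6.9 -0.6]]
(128, 124) (485, 232) [0.665 0.36  0.225] [[-5.5  0.1]]
(117, 146) (459, 222) [0.628 0.346 0.223] [[13.  -1.6]]
(117, 146) (485, 232) [0.631 0.383 0.197] [[ 0.6 -0. ]]
cup [0.642 0.33  0.095] [0.65  0.346 0.095]
lobe [ 0.023 -0.006] -13.0
lobe [-0.012  0.023] 118.0
lobe [-0.018 -0.023] -128.0
(array([-647.8,  545.5,  -57. ]), np.float64(0.063)) [ 0.2914 -0.6083  0.203 ] [ 179.9   -0.  -154.4] [-0.3 -0.3  0.3] [-0.05 -0.02 -0.01] [-48.  21.   1.  -0. -70. -17.] 0.1
```

send_rows(
  steps=[
    {"dp": [-45, 38, -57], "roll": 0, "jaw": 0},
    {"dp": [-90, 76, -57], "roll": 0, "jaw": 0},
    {"dp": [-135, 114, -57], "roll": 0.06, "jaw": 0},
    {"dp": [-180, 152, -57], "roll": 0.06, "jaw": 0},
    {"dp": [-225, 190, -57], "roll": 0.06, "jaw": 0},
  ],
  newtons=10,
)

```text
time_s: 0.72
tcp_pos: [0.4125, -0.3388, 0.2607]
eef_rot: [180.0, 0.0, -157.9]
contact_force: [0.5, -0.5, -0.4]
gripper_width: 0.0433
gripper_force: 0.0
```

send_rows(
  steps=[
    {"dp": [-47, 33, 0], "roll": 0, "jaw": 0},
    {"dp": [-94, 66, 0], "roll": 0, "jaw": 0},
    {"dp": [-141, 99, 0], "roll": 0, "jaw": 0},
    {"dp": [-188, 132, 0], "roll": 0, "jaw": 0},
    {"dp": [-235, 165, 0], "roll": 0, "jaw": 0},
  ],
)

```text
time_s: 1.35
tcp_pos: [0.5682, -0.0975, 0.2608]
eef_rot: [180.0, -0.0, -157.8]
contact_force: [1.4, -0.9, 0.0]
gripper_width: 0.0004
gripper_force: 0.0
```

```bash
python3 -c "
from h import *;show((.640,.163,.17),-158)"
```

```text
(array([-164.8,  214.1,   90.8]), np.float64(0.003)) [ 0.5682 -0.0975  0.2608] [ 180.    -0.  -157.8] [ 1.4 -0.9  0. ] [-0.1  -0.11  0.03] [ 10.   9.  -7.  -0. -74. -78.] 1.35
```

send_rows(
  steps=[
    {"dp": [-38, 49, 0], "roll": 0, "jaw": 0},
    {"dp": [-76, 98, 0], "roll": 0, "jaw": 0},
    {"dp": [-114, 147, 0], "roll": 0, "jaw": 0},
    {"dp": [-152, 196, 20], "roll": 0, "jaw": 0},
    {"dp": [-165, 214, 60], "roll": 0, "jaw": 0},
  ],
)

```text
time_s: 1.98
tcp_pos: [0.641, 0.1647, 0.201]
eef_rot: [180.0, 0.2, -157.7]
contact_force: [0.1, -0.4, -0.8]
gripper_width: 0.0006
gripper_force: 0.0
```

send_rows(
  steps=[
    {"dp": [0, 0, 25], "roll": 0, "jaw": 0},
    {"dp": [0, 0, 25], "roll": 0, "jaw": 0},
  ],
)

```text
time_s: 2.22
tcp_pos: [0.6381, 0.1609, 0.1731]
eef_rot: [-180.0, -0.3, -157.8]
contact_force: [-0.1, 0.1, 0.2]
gripper_width: 0.0004
gripper_force: 0.0
```

```bash
python3 - <<'E'
from h import *;show((.640,.163,.14),-158)
from plant import r
o=np.zeros((380,800,3),np.uint8)
a=r.capture("top")["image"];b=r.capture("scene")["image"]
o[:,:400]=cv2.resize(a[110:205,195:295],(400,380),interpolation=2)
o[:,400:]=cv2.resize(b[190:285,325:425],(400,380),interpolation=2)
cv2.imwrite("pics/p1.png",o)
E
```

```text
(array([-2.6,  1.2, 33.1]), np.float64(0.003)) [0.6381 0.1609 0.1731] [-180.    -0.3 -157.8] [-0.1  0.1  0.2] [-0.03  0.01  0.01] [ 31.  20.  -4.  -0. -66. -99.] 2.23
```

View pics/p1.png

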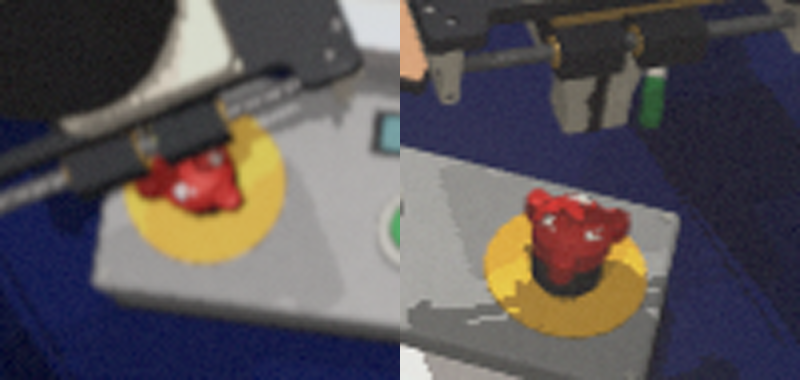

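The shut fingers are above the head (scene crop, about 590,100) and lined up with it. Now I press.

send_rows(
  steps=[
    {"dp": [-2, 1, 15], "roll": 0, "jaw": 0},
    {"dp": [-2, 1, 28], "roll": 0, "jaw": 0},
    {"dp": [-2, 1, 34], "roll": 0, "jaw": 0},
    {"dp": [-2, 1, 38], "roll": 0, "jaw": 0},
    {"dp": [-2, 1, 40], "roll": 0, "jaw": 0},
  ],
)

```text
time_s: 2.95
tcp_pos: [0.6412, 0.1628, 0.1358]
eef_rot: [-180.0, 0.0, -157.8]
contact_force: [-0.3, -0.1, -0.2]
gripper_width: 0.0003
gripper_force: 0.0
```

send_rows(
  steps=[
    {"dp": [0, 0, 1.5], "roll": 0, "jaw": 0},
    {"dp": [0, 0, 3], "roll": 0, "jaw": 0},
    {"dp": [0, 0, 4], "roll": 0, "jaw": 0},
    {"dp": [0, 0, 4], "roll": 0, "jaw": 0},
  ],
)

```text
time_s: 3.45
tcp_pos: [0.6411, 0.1628, 0.1319]
eef_rot: [180.0, -0.0, -157.8]
contact_force: [-0.5, 0.3, -0.3]
gripper_width: 0.0006
gripper_force: 0.0
```

send_rows(
  steps=[
    {"dp": [0, 0, 1.5], "roll": 0, "jaw": 0},
    {"dp": [0, 0, 3], "roll": 0, "jaw": 0},
    {"dp": [0, 0, 3], "roll": 0, "jaw": 0},
  ],
)

```text
time_s: 3.82
tcp_pos: [0.641, 0.1628, 0.1287]
eef_rot: [180.0, -0.0, -157.8]
contact_force: [-0.6, 1.2, 0.4]
gripper_width: 0.0003
gripper_force: 0.0
```

```bash
python3 - <<'E'
from h import *;show((.640,.163,.126),-158)
from plant import r
b=r.capture("scene")["image"]
cv2.imwrite("pics/p2.png",cv2.resize(b[200:300,325:425],(600,600),interpolation=2))
E
```

```text
(array([0.9, 0.6, 2.7]), np.float64(0.003)) [0.641  0.1628 0.1287] [ 180.    -0.  -157.8] [-0.6  1.2  0.4] [ 0.03 -0.03 -0.03] [ 31.  22.  -7.  -0. -61. -99.] 3.83
```

View pics/p2.png

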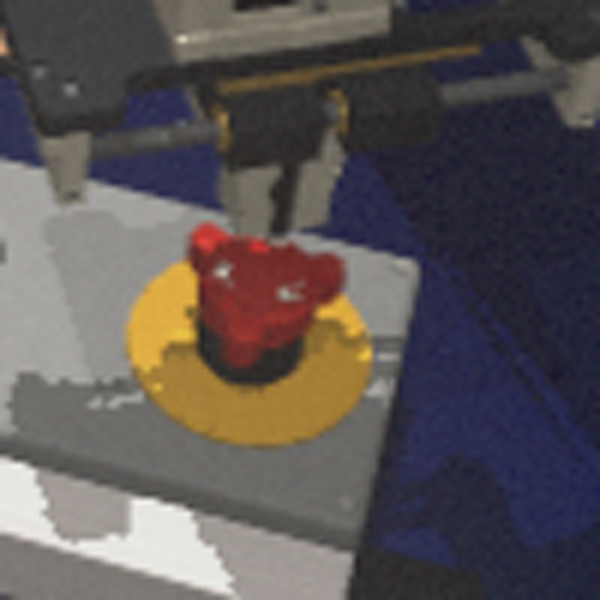

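The fingers show behind the head, on its robot side, not on top of it. I'll check where the measured TCP projects.

```bash
python3 - <<'E'
from h import *
from plant import r
s=r.get_state();p=s["tcp_pos"]
for n in("scene","top"):
    c=r.capture(n);tip=p-[0,0,.014]
    print(n,px(c,[tip,[.640,.163,.123],[.640,.163,.078]]).round(1).tolist())
    if n=="scene":
        u=px(c,[tip])[0]-[325,200];print("crop",u*6)
        im=c["image"]; h=cv2.cvtColor(im,cv2.COLOR_BGR2HSV)
    b=(335,225,395,280) if n=="scene" else (215,125,275,185)
    m=(cv2.inRange(h,(0,130,60),(6,255,255))) if n=="scene" else None
    if m is not None:
        ys,xs=np.nonzero(m[225:280,335:395]);print("red",xs.min()+335,xs.max()+335,ys.min()+225,ys.max()+225)
print(s["joints"])
E
```

```text
scene [[367.4, 246.3], [368.0, 243.5], [365.7, 256.7]]
crop [254.42005249 277.8966693 ]
red 357 381 237 260
top [[242.3, 150.4], [241.4, 150.0], [245.4, 154.6]]
[ 3.11045936e+01  2.22987613e+01 -6.86706839e+00 -1.80113473e-03
 -6.08470876e+01 -9.89402793e+01]
```

```bash
python3 - <<'E'
import pickle;from h import *
d=pickle.load(open("c0.pkl","rb"));t=d["top"];s=d["scene"]
def P(c):return np.array(c["K"])@np.hstack([cv2.Rodrigues(np.array(c["rvec"]))[0],np.array(c["tvec"]).reshape(3,1)])
X=cv2.triangulatePoints(P(t),P(s),np.array((232,146.)),np.array((383.3,200.5))).ravel();X=X[:3]/X[3];print(X.round(3),px(t,X),px(s,X))
p=np.array([.6381,.1609,.1731])
for z in(-.014,0,.02,.04,.06,.08):print(z,px(t,p+[0,0,z]).round(1),px(s,p+[0,0,z]).round(1), ((px(s,p+[0,0,z])-[325,190])*4+[400,0]).round(0))
from plant import r
for n in("scene","top"):
    c=r.capture(n);print(n,np.abs(np.array(c["tvec"])-np.array(d[n]["tvec"])).max())
    if n=="top": T=c["image"]
    else: S=c["image"]
o=np.zeros((480,800,3),np.uint8)
o[:,:400]=cv2.resize(T[100:220,190:290],(400,480),interpolation=2)
o[:,400:]=cv2.resize(S[180:300,325:425],(400,480),interpolation=2)
cv2.imwrite("pics/p3.png",o)
E
```

```text
[0.621 0.17  0.232] [[225.76187619 146.48624021]] [[378.33680079 200.89280657]]
-0.014 [[238.9 146.9]] [[369.  231.3]] [[576. 165.]]
0 [[237.5 145.2]] [[369.8 226.7]] [[579. 147.]]
0.02 [[235.3 142.7]] [[370.9 220. ]] [[584. 120.]]
0.04 [[233.1 140. ]] [[372.1 213. ]] [[589.  92.]]
0.06 [[230.7 137.2]] [[373.4 205.8]] [[594.  63.]]
0.08 [[228.1 134.3]] [[374.7 198.3]] [[599.  33.]]
scene 0.0
top 0.0
```

View pics/p3.png

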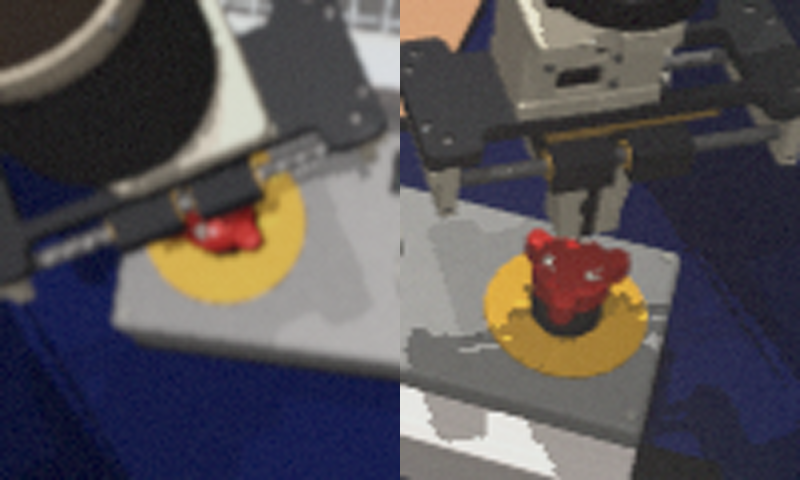

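```bash
python3 - <<'E'
import pickle;from h import *
from plant import r
d=pickle.load(open("c0.pkl","rb"));s=d["scene"]
st=r.get_state();c=r.capture("scene")
def mk(c,p,yaw,w,x0,y0,sz,k):
    ty=np.array([np.sin(yaw),-np.cos(yaw),0]);tx=np.array([np.cos(yaw),np.sin(yaw),0])
    im=cv2.resize(c["image"][y0:y0+sz,x0:x0+sz],None,fx=k,fy=k,interpolation=2)
    for sg in(-1,1):
      for inn in (0,.021):
        a=p+ty*sg*(w/2+inn)
        q=(px(c,[a-[0,0,.014],a+[0,0,.03]])-[x0,y0])*k+k/2
        cv2.line(im,tuple(q[0].astype(int).tolist()),tuple(q[1].astype(int).tolist()),(0,255,0) if inn==0 else (255,255,0),1)
    return im
A=mk(s,np.array([.2914,-.6083,.203]),np.radians(-154.4),.0873,45,20,100,4)
B=mk(c,st["tcp_pos"],np.radians(-157.8),0,325,190,100,4)
cv2.imwrite("pics/p4.png",np.hstack([A,B]))
E
```

```text
(no output)
```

View pics/p4.png

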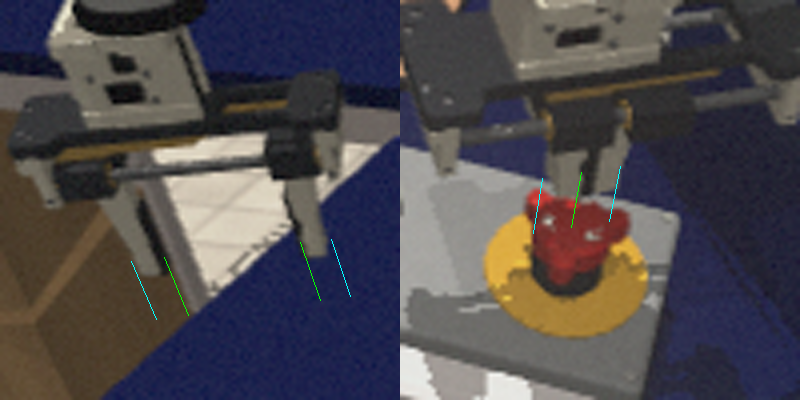

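The green and cyan lines mark where the tips should be. At both poses the real tips sit about 25–30 mm higher along the tool axis: start tips at crop (152,275) and (315,257), against (173,318) and (335,298) expected. Sideways they agree. So the reported height doesn't match the cameras, and the fingers haven't reached the head yet. I'll keep going down and use the force reading to find the head.

send_rows(
  steps=[
    {"dp": [0, 0, 3], "roll": 0, "jaw": 0},
    {"dp": [0, 0, 6], "roll": 0, "jaw": 0},
    {"dp": [0, 0, 9], "roll": 0, "jaw": 0},
    {"dp": [0, 0, 12], "roll": 0, "jaw": 0},
    {"dp": [0, 0, 12], "roll": 0, "jaw": 0},
  ],
)

```text
time_s: 4.75
tcp_pos: [0.6409, 0.1627, 0.1165]
eef_rot: [-180.0, -0.0, -157.8]
contact_force: [0.0, 0.6, -0.4]
gripper_width: 0.0004
gripper_force: 0.0
```

send_rows(
  steps=[
    {"dp": [0, 0, 1], "roll": 0, "jaw": 0},
    {"dp": [0, 0, 2], "roll": 0, "jaw": 0},
    {"dp": [0, 0, 3], "roll": 0, "jaw": 0},
    {"dp": [0, 0, 4], "roll": 0, "jaw": 0},
  ],
)

```text
time_s: 5.25
tcp_pos: [0.6411, 0.1628, 0.1128]
eef_rot: [180.0, 0.0, -157.8]
contact_force: [-0.5, 0.2, 0.7]
gripper_width: 0.0005
gripper_force: 0.0
```

send_rows(
  steps=[
    {"dp": [0, 0, 1], "roll": 0, "jaw": 0},
    {"dp": [0, 0, 2], "roll": 0, "jaw": 0},
    {"dp": [0, 0, 3], "roll": 0, "jaw": 0},
    {"dp": [0, 0, 3], "roll": 0, "jaw": 0},
  ],
)

```text
time_s: 5.75
tcp_pos: [0.6411, 0.1628, 0.1097]
eef_rot: [-180.0, -0.0, -157.8]
contact_force: [-0.5, -0.0, -0.8]
gripper_width: 0.0004
gripper_force: 0.0
```

send_rows(
  steps=[
    {"dp": [0, 0, 1], "roll": 0, "jaw": 0},
    {"dp": [0, 0, 2], "roll": 0, "jaw": 0},
    {"dp": [0, 0, 2], "roll": 0, "jaw": 0},
  ],
)

```text
time_s: 6.12
tcp_pos: [0.6411, 0.1628, 0.1077]
eef_rot: [-180.0, -0.0, -157.8]
contact_force: [0.5, -0.1, 1.1]
gripper_width: 0.0002
gripper_force: 0.0
```

send_rows(
  steps=[
    {"dp": [0, 0, 1], "roll": 0, "jaw": 0},
    {"dp": [0, 0, 2], "roll": 0, "jaw": 0},
    {"dp": [0, 0, 2], "roll": 0, "jaw": 0},
  ],
)

```text
time_s: 6.5
tcp_pos: [0.6411, 0.1628, 0.1057]
eef_rot: [180.0, -0.0, -157.8]
contact_force: [0.2, -0.8, -1.1]
gripper_width: 0.0005
gripper_force: 0.0
```

send_rows(
  steps=[
    {"dp": [0, 0, 1], "roll": 0, "jaw": 0},
    {"dp": [0, 0, 2], "roll": 0, "jaw": 0},
    {"dp": [0, 0, 2], "roll": 0, "jaw": 0},
  ],
)

```text
time_s: 6.88
tcp_pos: [0.6411, 0.1628, 0.1037]
eef_rot: [180.0, -0.0, -157.8]
contact_force: [0.1, -0.1, 0.3]
gripper_width: 0.0005
gripper_force: 0.0
```

```bash
python3 - <<'E'
from h import *;show((.640,.163,.126),-158)
from plant import r
a=r.capture("top")["image"];b=r.capture("scene")["image"]
o=np.zeros((480,800,3),np.uint8)
o[:,:400]=cv2.resize(a[100:220,190:290],(400,480),interpolation=2)
o[:,400:]=cv2.resize(b[180:300,325:425],(400,480),interpolation=2)
cv2.imwrite("pics/p5.png",o)
E
```

```text
(array([  0.9,   0.6, -22.3]), np.float64(0.003)) [0.6411 0.1628 0.1037] [ 180.    -0.  -157.8] [ 0.1 -0.1  0.3] [-0.01 -0.01 -0.04] [ 31.  24.  -9.  -0. -58. -99.] 6.88
```

View pics/p5.png

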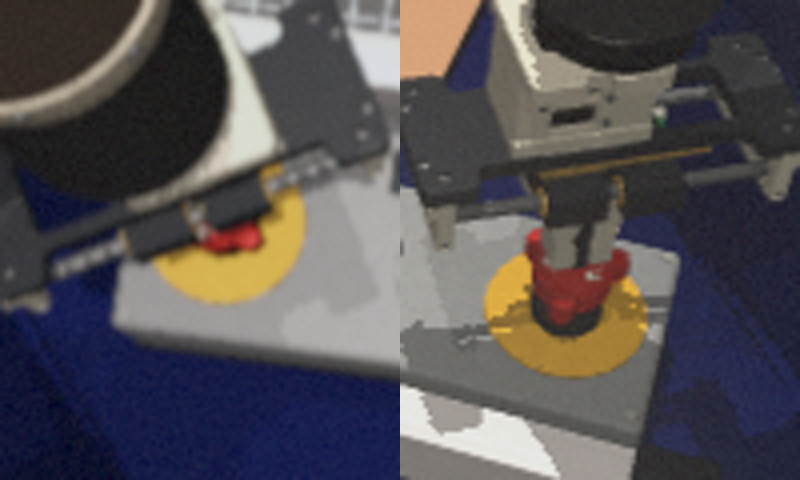

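Now the shut fingertips, at about (580,265) in the scene crop, overlap the head's top and are centred on it, close to touching. I continue gently.

send_rows(
  steps=[
    {"dp": [0, 0, 1], "roll": 0, "jaw": 0},
    {"dp": [0, 0, 2], "roll": 0, "jaw": 0},
    {"dp": [0, 0, 2], "roll": 0, "jaw": 0},
  ],
)

```text
time_s: 7.35
tcp_pos: [0.641, 0.1628, 0.1017]
eef_rot: [180.0, -0.0, -157.8]
contact_force: [-0.1, -0.4, 0.3]
gripper_width: 0.0005
gripper_force: 0.0
```

send_rows(
  steps=[
    {"dp": [0, 0, 1], "roll": 0, "jaw": 0},
    {"dp": [0, 0, 2], "roll": 0, "jaw": 0},
    {"dp": [0, 0, 2], "roll": 0, "jaw": 0},
  ],
)

```text
time_s: 7.72
tcp_pos: [0.6413, 0.1629, 0.1005]
eef_rot: [-180.0, 0.0, -157.8]
contact_force: [-1.0, -0.0, 4.0]
gripper_width: 0.0004
gripper_force: 2.1
```

send_rows(
  steps=[
    {"dp": [0, 0, 1], "roll": 0, "jaw": 0},
    {"dp": [0, 0, 2], "roll": 0, "jaw": 0},
    {"dp": [0, 0, 2], "roll": 0, "jaw": 0},
  ],
)

```text
time_s: 8.1
tcp_pos: [0.6414, 0.1629, 0.0986]
eef_rot: [-180.0, 0.0, -157.8]
contact_force: [-0.8, -0.8, 6.0]
gripper_width: 0.0002
gripper_force: 2.7
```

Contact came at TCP z ≈ 0.101, so the real tip is at TCP z + 0.022. I press on to about 10 mm of travel.

send_rows(
  steps=[
    {"dp": [0, 0, 1.5], "roll": 0, "jaw": 0},
    {"dp": [0, 0, 3], "roll": 0, "jaw": 0},
    {"dp": [0, 0, 4.5], "roll": 0, "jaw": 0},
    {"dp": [0, 0, 6], "roll": 0, "jaw": 0},
    {"dp": [0, 0, 6], "roll": 0, "jaw": 0},
  ],
)

```text
time_s: 8.72
tcp_pos: [0.6414, 0.1629, 0.0926]
eef_rot: [-180.0, 0.1, -157.8]
contact_force: [-1.4, -0.6, 5.2]
gripper_width: 0.0006
gripper_force: 2.7
```

send_rows(
  steps=[
    {"dp": [0, 0, 1], "roll": 0, "jaw": 0},
    {"dp": [0, 0, 2], "roll": 0, "jaw": 0},
    {"dp": [0, 0, 2], "roll": 0, "jaw": 0},
  ],
)

```text
time_s: 9.1
tcp_pos: [0.6415, 0.1629, 0.0911]
eef_rot: [-180.0, 0.1, -157.8]
contact_force: [-2.9, -0.3, 8.5]
gripper_width: 0.0007
gripper_force: 4.4
```

send_rows(
  steps=[
    {"dp": [0, 0, 0.5], "roll": 0, "jaw": 0},
    {"dp": [0, 0, -2], "roll": 0, "jaw": 0},
    {"dp": [0, 0, -5], "roll": 0, "jaw": 0},
    {"dp": [0, 0, -5], "roll": 0, "jaw": 0},
    {"dp": [0, 0, -5], "roll": 0, "jaw": 0},
  ],
)

```text
time_s: 9.72
tcp_pos: [0.641, 0.1628, 0.0945]
eef_rot: [180.0, -0.0, -157.8]
contact_force: [-0.5, -0.5, 1.1]
gripper_width: 0.0008
gripper_force: 0.0
```

```bash
python3 -c "
from h import *
a=np.radians(-66);c=np.array([.641,.163]);e=c+.05*np.array([np.cos(a),np.sin(a)]);print(e)
show((e[0],e[1],.12),a*57.29578-90)"
```

```text
[0.66133683 0.11732273]
(array([ -1.7, -49.8, -25.5]), np.float64(-0.032)) [0.641  0.1628 0.0945] [ 180.    -0.  -157.8] [-0.5 -0.5  1.1] [-0.02 -0.06 -0.  ] [ 31.  24.  -9.  -0. -57. -99.] 9.72
```

The contact force vanished well before full return, so the head is latched. Next I lift, move out into the gap between lobes at world −68°, and go down beside the core.

send_rows(
  steps=[
    {"dp": [0, 0, -14], "roll": 0, "jaw": 0},
    {"dp": [0, -20, -14], "roll": 0, "jaw": 0},
    {"dp": [0, -48, -14], "roll": 0, "jaw": 0},
    {"dp": [0, -48, -5], "roll": 0, "jaw": 0},
    {"dp": [0, -48, 3], "roll": 0, "jaw": 0},
  ],
)

```text
time_s: 10.35
tcp_pos: [0.6591, 0.1178, 0.0913]
eef_rot: [180.0, -0.0, -157.9]
contact_force: [-0.9, 1.0, -0.2]
gripper_width: 0.0007
gripper_force: 0.0
```

send_rows(
  steps=[
    {"dp": [0, 0, 5], "roll": 0, "jaw": 0},
    {"dp": [0, 0, 10], "roll": 0, "jaw": 0},
    {"dp": [0, 0, 15], "roll": 0, "jaw": 0},
    {"dp": [0, 0, 15], "roll": 0, "jaw": 0},
  ],
)

```text
time_s: 10.85
tcp_pos: [0.6589, 0.1185, 0.0764]
eef_rot: [-180.0, -0.0, -157.8]
contact_force: [-0.4, 0.5, -0.4]
gripper_width: 0.0005
gripper_force: 0.0
```

send_rows(
  steps=[
    {"dp": [0, 1.5, 0], "roll": 0, "jaw": 0},
    {"dp": [0, 3, 0], "roll": 0, "jaw": 0},
    {"dp": [0, 3, 0], "roll": 0, "jaw": 0},
  ],
)

```text
time_s: 11.22
tcp_pos: [0.6582, 0.1213, 0.0771]
eef_rot: [180.0, 0.0, -157.8]
contact_force: [0.0, -0.2, -0.4]
gripper_width: 0.0008
gripper_force: 0.0
```

send_rows(
  steps=[
    {"dp": [0, 1, 0], "roll": 0, "jaw": 0},
    {"dp": [0, 2, 0], "roll": 0, "jaw": 0},
    {"dp": [0, 2, 0], "roll": 0, "jaw": 0},
  ],
)

```text
time_s: 11.6
tcp_pos: [0.6573, 0.123, 0.0769]
eef_rot: [-180.0, -0.0, -157.8]
contact_force: [-0.5, 0.4, -0.6]
gripper_width: 0.0003
gripper_force: 0.0
```

```bash
python3 - <<'E'
from h import *;show((.640,.163,.126),-158)
from plant import r
a=r.capture("top")["image"];b=r.capture("scene")["image"]
o=np.zeros((480,800,3),np.uint8)
o[:,:400]=cv2.resize(a[100:220,190:290],(400,480),interpolation=2)
o[:,400:]=cv2.resize(b[200:280,330:397],(400,480),interpolation=2)
cv2.imwrite("pics/p6.png",o)
E
```

```text
(array([  1. ,  43.6, -49.1]), np.float64(0.003)) [0.6573 0.123  0.0769] [-180.    -0.  -157.8] [-0.5  0.4 -0.6] [-0.01  0.01  0.01] [ 27.  26.  -9.   0. -55. -95.] 11.6
```

View pics/p6.png

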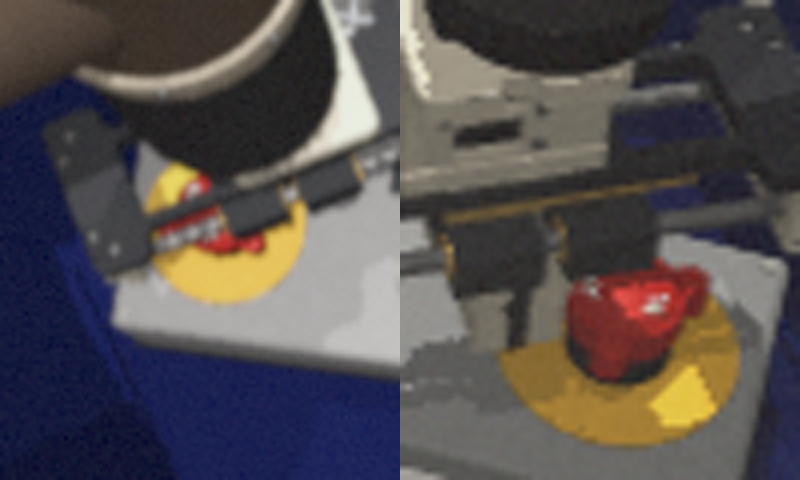

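The head is latched and the shut fingers stand beside the core on its left in the scene crop (about 520,310), with no contact yet. I keep feeling inward.

send_rows(
  steps=[
    {"dp": [0, 1, 0], "roll": 0, "jaw": 0},
    {"dp": [0, 2, 0], "roll": 0, "jaw": 0},
    {"dp": [0, 2, 0], "roll": 0, "jaw": 0},
  ],
)

```text
time_s: 12.08
tcp_pos: [0.6566, 0.1249, 0.0769]
eef_rot: [-180.0, -0.0, -157.8]
contact_force: [0.5, -0.1, 0.4]
gripper_width: 0.0005
gripper_force: 0.0
```

send_rows(
  steps=[
    {"dp": [0, 1, 0], "roll": 0, "jaw": 0},
    {"dp": [0, 2, 0], "roll": 0, "jaw": 0},
    {"dp": [0, 2, 0], "roll": 0, "jaw": 0},
  ],
)

```text
time_s: 12.45
tcp_pos: [0.6558, 0.1268, 0.0769]
eef_rot: [-180.0, 0.0, -157.8]
contact_force: [-0.4, 0.0, -0.5]
gripper_width: 0.0005
gripper_force: 0.0
```

send_rows(
  steps=[
    {"dp": [0, 1, 0], "roll": 0, "jaw": 0},
    {"dp": [0, 2, 0], "roll": 0, "jaw": 0},
    {"dp": [0, 2, 0], "roll": 0, "jaw": 0},
  ],
)

```text
time_s: 12.82
tcp_pos: [0.6551, 0.1286, 0.0769]
eef_rot: [180.0, -0.0, -157.8]
contact_force: [0.5, 0.4, -0.7]
gripper_width: 0.0007
gripper_force: 0.0
```

send_rows(
  steps=[
    {"dp": [0, 1, 0], "roll": 0, "jaw": 0},
    {"dp": [0, 2, 0], "roll": 0, "jaw": 0},
    {"dp": [0, 2, 0], "roll": 0, "jaw": 0},
  ],
)

```text
time_s: 13.2
tcp_pos: [0.6546, 0.1295, 0.077]
eef_rot: [-179.9, -0.0, -157.8]
contact_force: [2.5, -5.2, -0.8]
gripper_width: 0.0005
gripper_force: 2.5
```

Core contact. I back off about 2 mm, then sweep clockwise on an arc about the button's axis (ρ = 37 mm).

send_rows(
  steps=[
    {"dp": [0, -1.8, 0], "roll": 0, "jaw": 0},
    {"dp": [4.4, -1.5, 0], "roll": 0.12, "jaw": 0},
    {"dp": [8.8, -0.7, 0], "roll": 0.24, "jaw": 0},
    {"dp": [11.7, 0.1, 0], "roll": 0.32, "jaw": 0},
  ],
)

```text
time_s: 13.7
tcp_pos: [0.6436, 0.1262, 0.077]
eef_rot: [180.0, 0.0, -176.4]
contact_force: [2.3, -2.1, -0.1]
gripper_width: 0.0002
gripper_force: 0.8
```

send_rows(
  steps=[
    {"dp": [3, 0.1, 0], "roll": 0.08, "jaw": 0},
    {"dp": [5.9, 0.5, 0], "roll": 0.16, "jaw": 0},
    {"dp": [8.8, 1.1, 0], "roll": 0.24, "jaw": 0},
  ],
)

```text
time_s: 14.08
tcp_pos: [0.6349, 0.1262, 0.0771]
eef_rot: [-180.0, 0.0, 169.9]
contact_force: [1.5, -3.5, 0.0]
gripper_width: 0.0002
gripper_force: 2.1
```

send_rows(
  steps=[
    {"dp": [3, 0.1, 0], "roll": 0.08, "jaw": 0},
    {"dp": [5.9, 0.5, 0], "roll": 0.16, "jaw": 0},
    {"dp": [8.8, 1.1, 0], "roll": 0.24, "jaw": 0},
  ],
)

```text
time_s: 14.45
tcp_pos: [0.626, 0.1284, 0.077]
eef_rot: [-179.9, 0.0, 156.2]
contact_force: [0.1, -4.5, 1.3]
gripper_width: 0.0006
gripper_force: 2.7
```

send_rows(
  steps=[
    {"dp": [3, 0.1, 0], "roll": 0.08, "jaw": 0},
    {"dp": [5.9, 0.5, 0], "roll": 0.16, "jaw": 0},
    {"dp": [5.9, 0.5, 0], "roll": 0.16, "jaw": 0},
  ],
)

```text
time_s: 14.82
tcp_pos: [0.6203, 0.1311, 0.0773]
eef_rot: [-179.9, -0.0, 147.2]
contact_force: [-2.7, -6.4, 5.3]
gripper_width: 0.0002
gripper_force: 3.3
```

```bash
python3 - <<'E'
from h import *;show((.640,.163,.126),-158)
from plant import r
a=r.capture("top")["image"];b=r.capture("scene")["image"]
for n,im,bx in(("s",b,(335,215,400,280)),):
    h=cv2.cvtColor(im,cv2.COLOR_BGR2HSV);m=cv2.inRange(h,(0,130,60),(7,255,255))|cv2.inRange(h,(174,130,60),(180,255,255));ys,xs=np.nonzero(m[bx[1]:bx[3],bx[0]:bx[2]]);print(xs.min()+bx[0],xs.max()+bx[0],ys.min()+bx[1],ys.max()+bx[1])
E
```

```text
(array([  0.7,  37.5, -48.7]), np.float64(-0.957)) [0.6203 0.1311 0.0773] [-179.9   -0.   147.2] [-2.7 -6.4  5.3] [-2.12  0.67 -0.02] [  30.   23.  -14.    0.  -54. -152.] 14.82
356 380 238 259
```

send_rows(
  steps=[
    {"dp": [2.2, 0.1, 0], "roll": 0.06, "jaw": 0},
    {"dp": [4.4, 0.3, 0], "roll": 0.12, "jaw": 0},
    {"dp": [4.4, 0.3, 0], "roll": 0.12, "jaw": 0},
  ],
)

```text
time_s: 15.3
tcp_pos: [0.6165, 0.1335, 0.0773]
eef_rot: [-179.9, -0.0, 140.3]
contact_force: [-2.5, -5.8, 5.0]
gripper_width: 0.0005
gripper_force: 3.9
```

send_rows(
  steps=[
    {"dp": [-5.9, 0.5, 0], "roll": -0.16, "jaw": 0},
    {"dp": [-11.6, 1.8, 0], "roll": -0.32, "jaw": 0},
    {"dp": [-17.1, 4.2, 0], "roll": -0.48, "jaw": 0},
    {"dp": [-22.1, 7.3, 0], "roll": -0.64, "jaw": 0},
    {"dp": [-26.5, 11.2, 0], "roll": -0.8, "jaw": 0},
  ],
)

```text
time_s: 15.92
tcp_pos: [0.645, 0.1262, 0.077]
eef_rot: [180.0, -0.0, -173.5]
contact_force: [-0.7, -2.5, 0.1]
gripper_width: 0.0005
gripper_force: 0.6
```

send_rows(
  steps=[
    {"dp": [-4.4, 0.3, 0], "roll": -0.12, "jaw": 0},
    {"dp": [-8.8, 1.1, 0], "roll": -0.24, "jaw": 0},
    {"dp": [-8.8, -4, 0], "roll": -0.24, "jaw": 0},
  ],
)

```text
time_s: 16.3
tcp_pos: [0.6543, 0.1238, 0.0766]
eef_rot: [180.0, 0.0, -160.1]
contact_force: [-0.4, -0.4, -0.0]
gripper_width: 0.0005
gripper_force: 0.0
```

```bash
python3 - <<'E'
from h import *;show((.640,.163,.126),-158)
from plant import r
b=r.capture("scene")["image"];cv2.imwrite("pics/rel.png",b)
for n,im,bx in(("s",b,(335,215,400,280)),("p6",None,0)):
    if im is None: continue
    h=cv2.cvtColor(im,cv2.COLOR_BGR2HSV);m=cv2.inRange(h,(0,130,60),(7,255,255))|cv2.inRange(h,(174,130,60),(180,255,255));ys,xs=np.nonzero(m[bx[1]:bx[3],bx[0]:bx[2]]);print(xs.min()+bx[0],xs.max()+bx[0],ys.min()+bx[1],ys.max()+bx[1])
p=cv2.imread("pics/p6.png")[:,400:];h=cv2.cvtColor(p,cv2.COLOR_BGR2HSV);m=cv2.inRange(h,(0,130,60),(7,255,255))|cv2.inRange(h,(174,130,60),(180,255,255));ys,xs=np.nonzero(m[250:]);print("p6",xs.min()/5.97+330,xs.max()/5.97+330,(ys.min()+250)/6+200,(ys.max()+250)/6+200)
E
```

```text
(array([  0.1,  41.8, -49.4]), np.float64(-0.037)) [0.6543 0.1238 0.0766] [ 180.     0.  -160.1] [-0.4 -0.4 -0. ] [-0.02  0.03 -0.03] [ 27.  25. -10.  -0. -55. -98.] 16.3
359 381 241 260
p6 357.97319932998323 381.2562814070352 243.33333333333334 263.1666666666667
```

send_rows(
  steps=[
    {"dp": [0, -12, 0], "roll": 0, "jaw": 0},
    {"dp": [0, -14, -40], "roll": 0, "jaw": 0},
    {"dp": [0, -40, -70], "roll": 0, "jaw": 0},
    {"dp": [0, -80, -70], "roll": -0.1, "jaw": 0},
    {"dp": [0, -120, -70], "roll": -0.2, "jaw": 0},
  ],
)

```text
time_s: 16.98
tcp_pos: [0.6955, 0.0091, 0.1478]
eef_rot: [-180.0, 0.1, -148.5]
contact_force: [-0.0, -0.7, 0.1]
gripper_width: 0.0003
gripper_force: 0.0
```

```bash
python3 - <<'E'
from h import *;show((.602,-.018,.12),-98)
from plant import r
a=r.capture("top")["image"];b=r.capture("scene")["image"]
o=np.zeros((480,800,3),np.uint8)
o[:,:400]=cv2.resize(a[120:200,210:277],(400,480),interpolation=2)
o[:,400:]=cv2.resize(b[200:280,330:397],(400,480),interpolation=2)
cv2.imwrite("pics/p7.png",o)
E
```

```text
(array([93.9, 25.6, 27.8]), np.float64(-0.882)) [0.6955 0.0091 0.1478] [-1.800e+02  1.000e-01 -1.485e+02] [-0.  -0.7  0.1] [ 0.04 -0.01  0.01] [ 17.  24.  -1.  -0. -65. -75.] 16.98
```

View pics/p7.png

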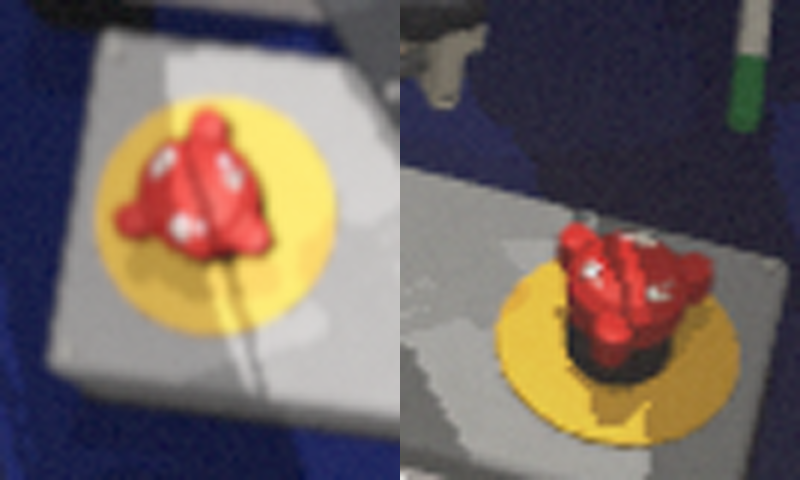

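The head looks the same as at the start: lobe at the top of the top view, out of its collar, the dark line on it being a shadow. I'll confirm that numerically while moving over the blue button.

send_rows(
  steps=[
    {"dp": [31, 9, 0], "roll": -0.18, "jaw": 0},
    {"dp": [62, 17, 0], "roll": -0.36, "jaw": 0},
    {"dp": [94, 26, 0], "roll": -0.54, "jaw": 0},
    {"dp": [94, 26, 0], "roll": -0.72, "jaw": 0},
    {"dp": [94, 26, 0], "roll": -0.88, "jaw": 0},
  ],
)

```text
time_s: 17.7
tcp_pos: [0.6007, -0.0164, 0.1474]
eef_rot: [-180.0, 0.0, -98.0]
contact_force: [-0.0, -0.0, 0.1]
gripper_width: 0.0004
gripper_force: 0.0
```

send_rows(
  steps=[
    {"dp": [0, 0, 20], "roll": 0, "jaw": 0},
    {"dp": [0, 0, 40], "roll": 0, "jaw": 0},
    {"dp": [0, 0, 50], "roll": 0, "jaw": 0},
    {"dp": [0, 0, 50], "roll": 0, "jaw": 0},
  ],
)

```text
time_s: 18.2
tcp_pos: [0.6007, -0.0164, 0.0964]
eef_rot: [179.9, -0.0, -98.3]
contact_force: [-0.5, -0.5, 0.4]
gripper_width: 0.0003
gripper_force: 0.0
```

```bash
python3 - <<'E'
import pickle;from h import *;show((.602,-.018,.082),-98)
from plant import r
d=pickle.load(open("c0.pkl","rb"))
for n,bx in(("scene",(345,225,390,275)),("top",(222,130,268,178))):
  for c in(d[n],r.capture(n)):
    h=cv2.cvtColor(c["image"],cv2.COLOR_BGR2HSV);m=cv2.inRange(h,(0,130,60),(8,255,255))|cv2.inRange(h,(172,130,60),(180,255,255));ys,xs=np.nonzero(m[bx[1]:bx[3],bx[0]:bx[2]]);print(n,xs.min(),xs.max(),ys.min(),ys.max(),xs.mean().round(1),ys.mean().round(1))
E
```

```text
(array([ 1.4, -1.5, 14.4]), np.float64(-0.005)) [ 0.6007 -0.0164  0.0964] [179.9  -0.  -98.3] [-0.5 -0.5  0.4] [ 0.01  0.04 -0.02] [ 17.  19. -17.  -0. -54. -25.] 18.2
scene 12 36 12 35 22.7 22.9
scene 12 36 13 35 22.8 23.1
top 8 32 9 32 21.2 22.6Traceback (most recent call last):
  File "<stdin>", line 6, in <module>
    return umr_minimum(a, axis, None, out, keepdims, initial, where)
ValueError: zero-size array to reduction operation minimum which has no identity
```

The stop is out again: its outline matches the start. Now I press blue.

send_rows(
  steps=[
    {"dp": [1, -1, 8], "roll": 0, "jaw": 0},
    {"dp": [1, -1, 16], "roll": 0, "jaw": 0},
    {"dp": [1, -1, 20], "roll": 0, "jaw": 0},
    {"dp": [1, -1, 22], "roll": 0, "jaw": 0},
  ],
)

```text
time_s: 18.8
tcp_pos: [0.6017, -0.0174, 0.0744]
eef_rot: [180.0, -0.0, -98.3]
contact_force: [-1.0, -0.3, 0.9]
gripper_width: 0.0003
gripper_force: 0.7
```

send_rows(
  steps=[
    {"dp": [0, 0, 1.5], "roll": 0, "jaw": 0},
    {"dp": [0, 0, 3], "roll": 0, "jaw": 0},
    {"dp": [0, 0, 4], "roll": 0, "jaw": 0},
    {"dp": [0, 0, 4], "roll": 0, "jaw": 0},
  ],
)

```text
time_s: 19.3
tcp_pos: [0.6018, -0.0174, 0.071]
eef_rot: [180.0, -0.0, -98.2]
contact_force: [-2.5, 0.3, 3.1]
gripper_width: 0.0003
gripper_force: 1.7
```

send_rows(
  steps=[
    {"dp": [0, 0, 1], "roll": 0, "jaw": 0},
    {"dp": [0, 0, 2], "roll": 0, "jaw": 0},
    {"dp": [0, 0, 3], "roll": 0, "jaw": 0},
    {"dp": [0, 0, 3], "roll": 0, "jaw": 0},
  ],
)

```text
time_s: 19.8
tcp_pos: [0.6019, -0.0174, 0.0685]
eef_rot: [-180.0, -0.0, -98.2]
contact_force: [-5.2, -0.0, 10.5]
gripper_width: 0.0005
gripper_force: 4.9
```

It has bottomed: 10.5 N, and the button needs 5 N. I lift clear.

send_rows(
  steps=[
    {"dp": [0, 0, -5], "roll": 0, "jaw": 0},
    {"dp": [0, 0, -20], "roll": 0, "jaw": 0},
    {"dp": [0, 0, -60], "roll": 0, "jaw": 0},
    {"dp": [0, 0, -110], "roll": 0, "jaw": 0},
    {"dp": [0, 0, -130], "roll": 0, "jaw": 0},
  ],
)

```text
time_s: 20.42
tcp_pos: [0.604, -0.0171, 0.2022]
eef_rot: [-179.7, 0.1, -98.2]
contact_force: [0.8, 0.9, -0.2]
gripper_width: 0.0003
gripper_force: 0.0
```

send_rows(
  steps=[
    {"dp": [30, 0, 0], "roll": 0, "jaw": 0},
    {"dp": [80, 40, -20], "roll": 0, "jaw": 0},
    {"dp": [130, 80, -20], "roll": 0, "jaw": 0},
    {"dp": [170, 100, -20], "roll": 0, "jaw": 0},
    {"dp": [170, 100, -20], "roll": 0, "jaw": 0},
  ],
)

```text
time_s: 21.05
tcp_pos: [0.4773, -0.1732, 0.2193]
eef_rot: [-179.9, 0.0, -98.4]
contact_force: [0.7, -0.7, 0.3]
gripper_width: 0.0002
gripper_force: 0.0
```

```bash
python3 - <<'E'
import pickle;from h import *;show((.602,-.018,.082),-98)
from plant import r
d=pickle.load(open("c0.pkl","rb"))
N={n:r.capture(n) for n in("scene","top")}
for nm,lo,hi,bt,bs in [("blue",(100,120,80),(125,255,255),(315,160,342,185),(275,220,302,242)),("green",(40,100,60),(85,255,255),(285,155,315,180),(303,228,330,250)),("pot",(8,130,100),(22,255,255),(355,155,385,182),(240,210,265,240))]:
  for n,b in(("top",bt),("scene",bs)):
    try:print(nm,n,[(blob(c,lo,hi,b)[0].round(1),int(blob(c,lo,hi,b)[1])) for c in(d[n],N[n])])
    except Exception as e:print(nm,n,e)
bx=(345,225,390,275)
for c in(d["scene"],N["scene"]):
    h=cv2.cvtColor(c["image"],cv2.COLOR_BGR2HSV);m=cv2.inRange(h,(0,130,60),(8,255,255));ys,xs=np.nonzero(m[bx[1]:bx[3],bx[0]:bx[2]]);print(xs.min(),xs.max(),ys.min(),ys.max())
E
```

```text
(array([-171.8, -100.7,  137.3]), np.float64(-0.007)) [ 0.4773 -0.1732  0.2193] [-179.9    0.   -98.4] [ 0.7 -0.7  0.3] [ 0.04  0.01 -0.  ] [  2.   4. -19.   0. -67. -11.] 21.05
blue top attempt to get argmax of an empty sequence
blue scene [(array([288.9, 228. ]), 92), (array([288.9, 228.2]), 93)]
green top attempt to get argmax of an empty sequence
green scene [(array([315.8, 235.2]), 85), (array([315.8, 235.3]), 81)]
pot top attempt to get argmax of an empty sequence
pot scene [(array([251.8, 223.2]), 266), (array([251.8, 223.2]), 264)]
12 36 12 35
12 36 12 35
```

Everything is back in place and the robot is clear of it all, so I hand in.

```bash
python3 -c "
from plant import r
print(r.close_job())"
```

```text
the job is handed in; nothing more can be done
None
```

The job is done and handed in at about 21 s: I pressed the emergency stop until it latched, turned it clockwise until it sprang back out, then pressed the blue reset fully down and let it come back up; I never pressed the green button, and the closing scene picture shows the stop, both buttons and the paint pot where they began (the other items I did not re-measure).

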